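# Run down the wing nut on a disc clamp

### The job

Clamp the white ceramic disc in its metal fixture: run the loose wing nut down clockwise (seen from above) until it comes up tight against its stop, by pushing its wings round with repeated strokes of a fingertip or the outside of the fingers. Never take the nut or a wing between the fingers, leave the disc lying in its nest, and do not disturb the other things on the bench.

Things in the scene. Friction and masses are not known exactly. Their poses are not given: they have to be found in the camera images.
- fixture: Aluminium clamping fixture fixed to the bench, 130 mm (its x) by 206 mm (its y, from -54 to +152 mm), base plate 12 mm thick. Origin on the bench surface under the axis of the upright steel stud; z up. The stud is 10 mm thick, its top 90 mm above the bench. A ring-shaped nest for the disc, 130 mm square, top 22 mm above the bench, is centred at y = +87 mm.
- fence_top (a point): Middle of the top edge of the fixture's upright fence, 84 mm above the bench. The fence is 110 mm long (fixture's x), 12 mm thick, and its face stands 38 mm from the stud axis, on the fixture's -y side: there is no good room for a finger between it and the nut, so stroke on the other sides.
- strap: Flat dark steel clamp strap on the stud, 26 mm (x) by 108 mm (y, from -33 to +75 mm from the stud) by 9 mm; its toe reaches over the disc. It does not turn and goes down 4 mm for each clockwise turn of the nut. Origin on the stud axis, 1 mm below the strap's underside; its top is 10 mm above the origin and is 42 mm above the bench when tight, up to 49 mm at the start.
- nut_mid (a point): Point on the bright steel wing nut's axis at mid height of its wings, 19 mm above the strap's top. Turns and sinks with the nut: x axis along the two wings, y square to their flat faces, z up. Each wing is an upright round ear 6 mm thick, 26 mm in diameter, spanning 9 to 35 mm from the axis and 6 to 32 mm above the strap; hub foot 25 mm in diameter. Turns easily (1.5 N at a wing), stays where left, cannot lift off.
- wingnut (a joint): Turn of the wing nut, rad: 0 is fully tight at the firm stop, negative is unscrewed by that much; clockwise from above increases it. Starts 1.2 to 1.75 turns loose (-11 to -7.5). At 0 the nut's x axis lies along the fixture's x axis (wings parallel to the fence); it is turned counter-clockwise from there by minus this value.
- blank: White ceramic disc, 98 mm in diameter, 18 mm thick, about 0.4 kg, loose in the fixture's nest with 2 mm of play, its top 30 mm above the bench. Origin at the centre of its underside. To be left lying there.
- milled_disc: Bystander: white disc 98 mm in diameter, 14 mm thick, lying on the bench. Origin at the centre of its underside.
- disc_stack: Bystander: stack of three white discs, one solid piece 98 mm in diameter, 54 mm high. Origin at the centre of its underside.
- spare_screw: Bystander: spare knurled steel thumbscrew standing on its head, head 28 mm in diameter and 11 mm high, shank 10 mm thick, 41 mm high in all. Origin at the centre of its underside.
- beaker: Bystander: glass beaker 64 mm in diameter, 85 mm high, with brushes reaching 170 mm high. Origin at the centre of its underside.
Mind the look-alikes: they are no part of the job. Of the things that look like the fixture, the larger one is meant.

How it is judged (in metres and radians):
At the end, for the whole second after the job is handed in: The wing nut is within 0.2 rad of its tight stop and at rest; the disc is within 6 mm of where it lay in its nest and every bystander within 20 mm of where it stood (value of joint wingnut above -0.2 rad and velocity of joint wingnut between -0.05 and 0.05 rad/s and distance of each of milled_disc, disc_stack, spare_screw, beaker from where it was at the start of the episode below 0.02 m and distance of blank from where it was at the start of the episode below 0.006 m); the robot touches nothing.
It fails at once if the nut or one of its wings was taken between the fingers (grasp point within 5 mm of the wings' mid-plane, fingers down beside the wings and touching) (x of the grasp point in the frame of nut_mid between -0.045 and 0.045 m and y of the grasp point in the frame of nut_mid between -0.005 and 0.005 m and z of the grasp point in the frame of nut_mid below 0.027 m and contact force between the fingers and strap above 0.3 N).
It fails at once if the disc was lifted or knocked out of its nest (distance of blank from where it was at the start of the episode above 0.006 m).
It fails at once if another thing on the bench was disturbed (moved over 20 mm) (distance of any of milled_disc, disc_stack, spare_screw, beaker from where it was at the start of the episode above 0.02 m).
It also fails if it takes over 72 s, if anything falls off the work surface, if the arm or the gripper's body presses on something with over 40 N, if the wrist force passes 120 N, or if a joint passes its speed limit or range.

### The arm

A 6-joint arm with a two-finger parallel gripper is mounted at the origin on the work surface. World frame = base frame: x ahead of the robot, y to its left, z up, the work surface at z = 0. Lengths are in mm, angles in rad, forces in N, time in s.
With the tool pointing down it reaches from about 350 to 975 mm from the base axis. Payload 7.1 kg.
Tool frame: the origin (TCP) lies on the centre line of the jaws, within the pads' length; the fingertips stand 25 mm ahead of it and the grasp point (between the pads) lies 6 mm ahead of it (ctrl.nose_length is the distance from the TCP to the fingertips, in mm); x points along the fingers, y is the direction in which the jaws open and shut, and the axes are right-handed (so a half turn about x gives the same grasp; the last joint's range is limited). The gripper opens to 88 mm and grips with 3 to 60 N. Pads are 20 mm wide; open, the fingers measure 115 mm over their backs; the gripper's body (75 mm by 178 mm) begins 61 mm behind the grasp point.
Start: joints at [-1.273, 0.423, 1.63, -0, 1.089, -0.019], TCP at [194.722, -593.876, 247.675] pointing down, gripper open.
Joint ranges: [-3, 3], [-0.9, 2.11], [0.09, 2.58], [-1.31, 4.45], [0.11, 2.69], [-2.54, 2.54]. Speed limits (rad/s): [2.39, 2.39, 3.01, 3.14, 3.14, 3.14].

### API

Orientations are given as a rotation vector (axis times angle).
In Python, from workcell import ctrl gives the robot as it stands.
- The arm moves only by the tool arm_command, never from a script. Its argument "deltas" is a list of rows, each a list of 4 numbers: the shift along the tool's x, y, z in m, then the turn about the tool's x in rad. In form: [[tx, ty, tz, yaw], ...]. A call has 1 to 10 rows; each row shifts and turns the pose as measured when the row begins, along the tool's axes as they then stand; what a row does not reach is not made up. A row lasts 1/10 s, in which the tool goes at most 50 mm and 8.59 degrees, less where a joint would pass 70% of its speed; a pose out of reach is approached as far as the arm can. A call is refused whole if a number of a shift passes 0.05 or a number of a turn 0.15, either way. A call with a gripper value outside its range is refused whole. "hand" is the finger opening in m, from 0 to 0.0878, set as the call begins (left out, the last holds). The fingers move at their own pace and stop on an object; the grip force is fixed at half the most. Time passes only in rows, so rows that do not move let the fingers close. It gives the time, the measured TCP pose, the force and the opening at its end, in the units of the state.
- ctrl.get_obs(): the state, without advancing time (a new reading comes with each control period).
- ctrl.get_image(name): name is "side" or "top"; returns the picture (384x512x3 uint8, red, green, blue); there is no depth.
- ctrl.get_calibration(name): a dict with "fx", "fy", "cx", "cy" (pixels), "R" (3x3) and "t" (3): a world point X has camera coordinates R X + t. Camera axes: x right, y down, z forward; pixel columns grow to the right and rows downward; lengths in mm; the calibration is good to about 2 mm. A picture is of the moment at which its call begins. get_calibration takes no time and is no camera call.
- ctrl.close_job(): hands the job in, once; it reports no verdict.
The state is a dict: "t": time; "qpos": joint angles; "qvel": joint speeds; "joint_torque": joint torques, N m; "ee_pos": TCP position; "orientation": TCP orientation; "ft_force": force on the tool from outside, world axes, zero at the start; "moment": the same for the moment, N m; "width": finger opening in mm.
Only numpy, scipy, OpenCV 4.12 (cv2) and the standard library are available. Lean on these libraries where they do the work, as an engineer would, in place of code of your own. Each camera call takes 0.05 s, during which the arm holds its last target.

## Working session

There is one attempt and no reset: what is moved stays moved. The work goes in short steps, Python scripts to look and compute and a tool call to move; the robot and the scene stay as the last step left them, time stands still between calls to the robot, and variables do not carry over. Pictures are saved under pics/ and viewed, and the job is handed in when it is done.

Besides the shell and the picture viewer there is one more tool, called after ">>>" by a JSON object that holds its "name" and its "arguments", one argument or row to a line. arm_command: Moves the arm, as the interface text tells. Its arguments: {"type":"object","properties":{"deltas":{"type":"array","items":{"type":"array","items":{"type":"number"}}},"hand":{"type":"number"}},"required":["deltas"]}

```bash
ls; mkdir -p pics; python3 - <<'E'
from workcell import ctrl
import cv2,json
o=ctrl.get_obs();print(o)
print(ctrl.nose_length)
for n in("side","top"):
    im=ctrl.get_image(n);cv2.imwrite(f"pics/{n}0.png",im[:,:,::-1]);print(n,ctrl.get_calibration(n))
E
```

```text
pics
{'t': 0.0, 'qpos': array([-1.27299471e+00,  4.23821809e-01,  1.63072588e+00, -3.64846918e-06,
        1.08862884e+00, -1.90243107e-02]), 'qvel': array([-0.00084725, -0.00034993,  0.00157932, -0.00125054,  0.00092328,
        0.00132696]), 'joint_torque': array([ 2.59814617e-03, -5.44626904e+01, -2.73659885e+01,  6.45589200e-02,
        2.27106514e-02, -1.26944265e-04]), 'ee_pos': array([ 194.56806655, -593.36535776,  246.89947353]), 'orientation': array([ 2.05074378,  0.32927666, -2.05120748]), 'ft_force': array([-0.21146229,  0.85802968,  0.59633886]), 'moment': array([-0.00417327,  0.04848286,  0.00295479]), 'width': 87.67377551720766}
25.0
side {'fx': 407.7653107254553, 'fy': 407.7653107254553, 'cx': 254.12275035973016, 'cy': 190.29398956475464, 'R': array([[ 0.89977669, -0.43634902,  0.00120053],
       [-0.32026297, -0.66226427, -0.67737557],
       [ 0.29636724,  0.60910227, -0.73563638]]), 't': array([-501.72266698,  227.77549725,  944.67097838])}
top {'fx': 448.754090108746, 'fy': 448.754090108746, 'cx': 253.79726248926244, 'cy': 193.6936848984798, 'R': array([[ 0.01984056, -0.99970141,  0.01426307],
       [-0.98470164, -0.02200902, -0.17285336],
       [ 0.17311566, -0.01061536, -0.98484429]]), 't': array([ -14.09172271,  541.58814822, 1321.2444756 ])}
```

View pics/side0.png

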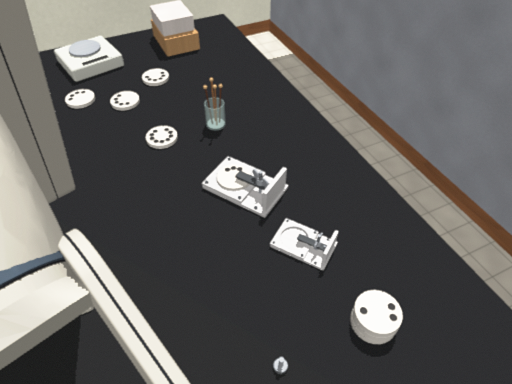

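View pics/top0.png

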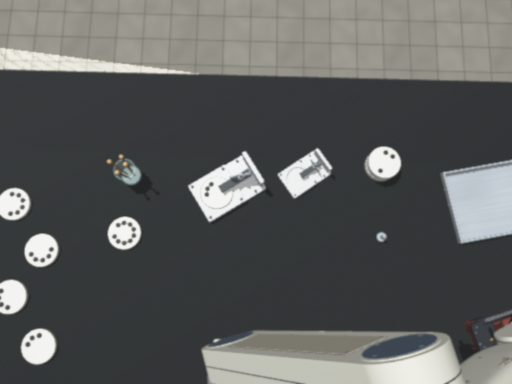

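Two candidates for the fixture: top view (228,187) / side view (245,185), and top (305,173) / side (304,243). The first one is clearly larger. I'll check it in enlarged crops and measure its outline.

```bash
cat > h.py <<'E'
import numpy as np,cv2
from workcell import ctrl
def ray(n,uv,z):
    c=ctrl.get_calibration(n);R=np.array(c['R']);t=np.array(c['t'])
    d=R.T@np.array([(uv[0]-c['cx'])/c['fx'],(uv[1]-c['cy'])/c['fy'],1]);o=-R.T@t
    return (o+d*(z-o[2])/d[2])
def proj(n,X):
    c=ctrl.get_calibration(n);p=np.array(c['R'])@np.array(X,float)+np.array(c['t'])
    return np.array([c['fx']*p[0]/p[2]+c['cx'],c['fy']*p[1]/p[2]+c['cy']])
def tri(uv1,uv2):
    A=[];b=[]
    for n,uv in(("side",uv1),("top",uv2)):
        c=ctrl.get_calibration(n);R=np.array(c['R']);t=np.array(c['t'])
        for k,f,c0 in((0,'fx','cx'),(1,'fy','cy')):
            a=(uv[k]-c[c0])/c[f];A.append(R[k]-a*R[2]);b.append(a*t[2]-t[k])
    x,r,*_=np.linalg.lstsq(np.array(A),np.array(b),rcond=None);return x
E
python3 - <<'E'
from h import *
s=cv2.imread('pics/side0.png');t=cv2.imread('pics/top0.png')
a=cv2.resize(t[140:235,170:345],None,fx=4.5,fy=4.5,interpolation=cv2.INTER_CUBIC);cv2.imwrite('pics/tc0.png',a)
a=cv2.resize(s[145:225,190:300],None,fx=7,fy=7,interpolation=cv2.INTER_CUBIC);cv2.imwrite('pics/sc0.png',a)
g=cv2.cvtColor(t,cv2.COLOR_BGR2GRAY)
m=(g>90).astype(np.uint8)
cs,_=cv2.findContours(m,cv2.RETR_EXTERNAL,cv2.CHAIN_APPROX_NONE)
for c in cs:
    x,y,w,h=cv2.boundingRect(c)
    if cv2.contourArea(c)>40 and w<110: 
        P=np.array([ray('top',q,12)[:2] for q in c[:,0].astype(float)],np.float32)
        print((x,y,w,h),cv2.minAreaRect(P), cv2.minAreaRect(c)[0])
E
```

```text
(20, 328, 37, 37) ((81.06805419921875, 620.4276123046875), (101.48348236083984, 103.34429931640625), 47.71400833129883) (38.250003814697266, 345.7500305175781)
(485, 310, 27, 12) ((192.03985595703125, -746.0789184570312), (9.012687683105469, 86.5830078125), 18.361873626708984) (498.20001220703125, 315.5999755859375)
(0, 279, 28, 36) ((222.07461547851562, 708.3634033203125), (103.31864929199219, 79.76214599609375), 6.677776336669922) (13.5, 296.5)
(24, 233, 35, 35) ((360.3229064941406, 640.7251586914062), (103.7367935180664, 102.56620788574219), 5.424595832824707) (41.0, 250.0)
(376, 232, 11, 10) ((422.49310302734375, -398.7662658691406), (27.77509880065918, 31.496326446533203), 1.193333625793457) (381.0, 236.5)
(107, 216, 35, 34) ((418.4436340332031, 393.0526123046875), (101.33430480957031, 104.56888580322266), 1.2389295101165771) (124.0, 232.5)
(0, 187, 31, 34) ((501.429443359375, 734.9971923828125), (104.53687286376953, 91.82569122314453), 6.677708148956299) (15.0, 203.5)
(441, 159, 71, 85) ((542.0069580078125, -730.2359619140625), (232.0498046875, 237.2478485107422), 11.42197036743164) (482.2239990234375, 201.73199462890625)
(113, 154, 28, 31) ((612.8033447265625, 399.7420654296875), (98.80035400390625, 68.56292724609375), 57.58590316772461) (126.34616088867188, 170.7307586669922)
(188, 151, 78, 72) ((571.3626098632812, 80.09628295898438), (142.09051513671875, 219.7078857421875), 32.56007766723633) (227.3970489501953, 186.16177368164062)
(277, 148, 56, 51) ((620.2730102539062, -165.24769592285156), (99.23148345947266, 162.45730590820312), 35.389923095703125) (305.399169921875, 172.31875610351562)
(364, 146, 38, 35) ((657.4314575195312, -408.9585266113281), (106.88983917236328, 122.04940032958984), 27.62547492980957) (382.1000671386719, 162.70001220703125)
```

View pics/tc0.png

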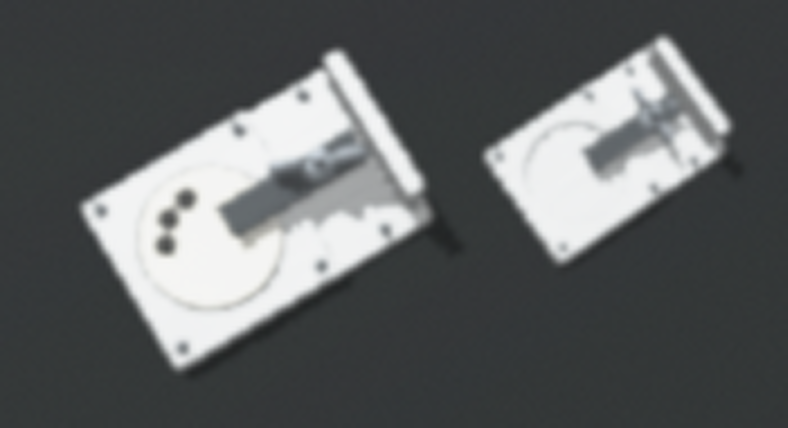

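View pics/sc0.png

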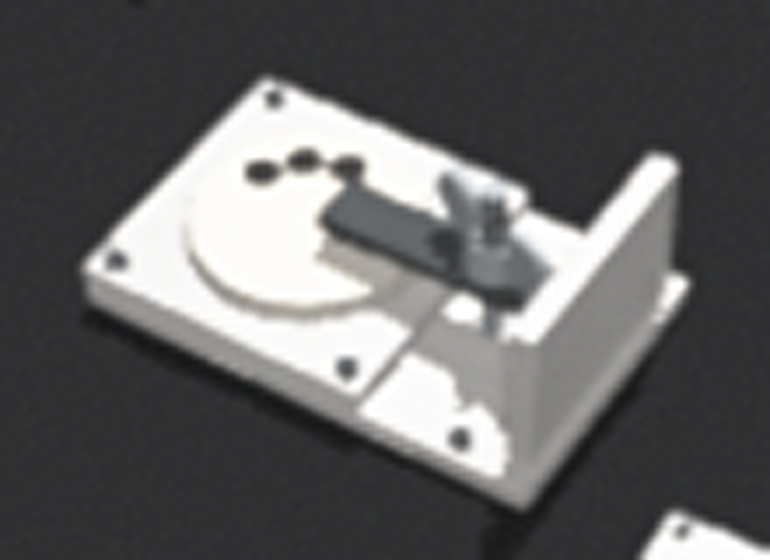

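```bash
python3 - <<'E'
from h import *
T=lambda p:np.array([p[0]/4.5+170-.39,p[1]/4.5+140-.39])
S=lambda p:np.array([p[0]/7+190-.43,p[1]/7+145-.43])
A=ray('top',T((82,207)),22);B=ray('top',T((180,370)),22)
print('corners z22 top',A,B,np.linalg.norm(A-B))
A2=ray('side',S((270,78)),22);B2=ray('side',S((85,268)),22);C2=ray('side',S((530,500)),12)
print('side',A2,B2,np.linalg.norm(A2-B2),C2)
F1=ray('top',T((337,58)),84);F2=ray('top',T((415,188)),84);print('fence',F1,F2,np.linalg.norm(F1-F2),(F1+F2)/2)
F1=ray('side',S((660,160)),84);F2=ray('side',S((520,330)),84);print('fence side',F1,F2,np.linalg.norm(F1-F2),(F1+F2)/2)
for nm,a,b in(('Acorner',(270,78),(82,207)),('B',(85,268),(180,370))): print(nm,tri(S(a),T(b)))
print('disc c',ray('top',T((210,238)),30),ray('side',S((300,228)),30))
print('stud top', ray('side',S((495,200)),90))
E
```

```text
corners z22 top [567.14076667 202.68361358  22.        ] [455.52743741 130.89215648  22.        ] 132.70850982736164
side [569.31097045 202.41233495  22.        ] [457.89923645 131.51681896  22.        ] 132.055854323729 [568.22952457 -45.59285955  12.        ]
fence [660.72071541  28.25029542  84.        ] [573.08784307 -25.48776892  84.        ] 102.7973728929202 [616.90427924   1.38126325  84.        ]
fence side [661.53344069  31.07154803  84.        ] [573.1045063 -24.5811143  84.       ] 104.48394739116624 [617.3189735    3.24521687  84.        ]
Acorner [568.20909994 202.47264815  22.00149732]
B [456.51879155 130.62793616  23.03901782]
disc c [545.95522627 113.00372498  30.        ] [541.66436795 107.24248279  30.        ]
stud top [591.95745088  33.8678961   90.        ]
```

Two-view agreement is good: the fixture origin is ≈(594,39) and its x axis is at ≈32.5°. From the nest corners I get (594.2,38.6), and from the fence (593.5,39.4). The 132 mm corner spacing matches the larger fixture (130 mm; the small one is ~99 mm). Next is the nut's angle.

```bash
python3 - <<'E'
from h import *
s=cv2.imread('pics/side0.png');t=cv2.imread('pics/top0.png')
a=cv2.resize(t[155:195,215:265],None,fx=8,fy=8,interpolation=cv2.INTER_CUBIC)
b=cv2.resize(s[160:200,235:285],None,fx=8,fy=8,interpolation=cv2.INTER_CUBIC)
for im,n,o in((a,'top',(215,155)),(b,'side',(235,160))):
    for z,c in((49,(0,0,255)),(68,(0,255,0)),(90,(255,0,0))):
        p=(proj(n,(593.8,39,z))-o)*8+3.5
        cv2.circle(im,tuple(int(v) for v in p),2,c,-1)
cv2.imwrite('pics/nut0.png',np.hstack([a,b]))
print(cv2.Rodrigues(ctrl.get_obs()['orientation'])[0].round(3))
E
```

```text
[[-0.     0.311 -0.95 ]
 [ 0.001 -0.95  -0.311]
 [-1.    -0.001 -0.   ]]
```

View pics/nut0.png

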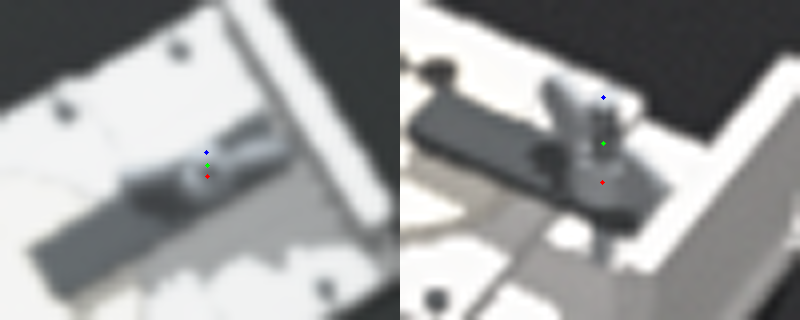

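```bash
python3 - <<'E'
from h import *
T=lambda p:np.array([(p[0]-3.5)/8+215,(p[1]-3.5)/8+155])
S=lambda p:np.array([(p[0]-400-3.5)/8+235,(p[1]-3.5)/8+160])
ex=np.array([.8434,.5373]);ey=np.array([-.5373,.8434]);O=np.array([593.8,39])
fx=lambda X:(round((X[:2]-O)@ex,1),round((X[:2]-O)@ey,1),round(float(X[2]),1))
for z in(68,75,80):
  for p in((128,180),(285,148),(275,140)): print('top',z,p,fx(ray('top',T(p),z)))
  for p in((553,82),(548,95),(630,110)): print('side',z,p,fx(ray('side',S(p),z)))
print(fx(tri(S((551,87)),T((128,180)))))
# predicted tips for hypotheses
for a in range(0,180,15):
  r=np.radians(a);out=[]
  for sg in(1,-1):
    X=np.r_[O+sg*30*(np.cos(r)*ex+np.sin(r)*ey),72]
    out+=[((proj('top',X)-(215,155))*8+3.5).round().astype(int).tolist(),((proj('side',X)-(235,160))*8+[403.5,3.5]).round().astype(int).tolist()]
  print(a,out)
E
```

```text
top 68 (128, 180) (np.float64(10.7), np.float64(28.4), 68.0)
top 68 (285, 148) (np.float64(-9.4), np.float64(-28.7), 68.0)
top 68 (275, 140) (np.float64(-4.8), np.float64(-27.1), 68.0)
side 68 (553, 82) (np.float64(16.3), np.float64(29.8), 68.0)
side 68 (548, 95) (np.float64(10.0), np.float64(27.9), 68.0)
side 68 (630, 110) (np.float64(18.5), np.float64(0.5), 68.0)
top 75 (128, 180) (np.float64(9.3), np.float64(29.0), 75.0)
top 75 (285, 148) (np.float64(-10.7), np.float64(-27.8), 75.0)
top 75 (275, 140) (np.float64(-6.2), np.float64(-26.2), 75.0)
side 75 (553, 82) (np.float64(10.2), np.float64(26.0), 75.0)
side 75 (548, 95) (np.float64(4.0), np.float64(24.2), 75.0)
side 75 (630, 110) (np.float64(12.4), np.float64(-3.0), 75.0)
top 80 (128, 180) (np.float64(8.3), np.float64(29.4), 80.0)
top 80 (285, 148) (np.float64(-11.7), np.float64(-27.2), 80.0)
top 80 (275, 140) (np.float64(-7.1), np.float64(-25.6), 80.0)
side 80 (553, 82) (np.float64(5.9), np.float64(23.4), 80.0)
side 80 (548, 95) (np.float64(-0.3), np.float64(21.5), 80.0)
side 80 (630, 110) (np.float64(8.0), np.float64(-5.5), 80.0)
(np.float64(10.7), np.float64(28.1), 70.9)
0 [[166, 97], [649, 82], [248, 230], [556, 191]]
15 [[150, 110], [628, 75], [264, 217], [578, 198]]
30 [[137, 126], [605, 73], [277, 201], [601, 200]]
45 [[130, 145], [582, 74], [284, 182], [625, 199]]
60 [[127, 165], [561, 80], [287, 162], [647, 192]]
75 [[130, 185], [542, 89], [283, 142], [666, 182]]
90 [[139, 204], [527, 102], [275, 123], [681, 169]]
105 [[152, 220], [517, 117], [262, 107], [690, 154]]
120 [[168, 232], [514, 133], [245, 95], [693, 137]]
135 [[188, 239], [516, 150], [226, 88], [690, 121]]
150 [[208, 241], [524, 166], [206, 86], [681, 105]]
165 [[229, 238], [538, 180], [185, 89], [667, 92]]
```

The nut stands out in both views: wing tips at top-crop (128,180) and (285,148), and at side-crop (551,87). They triangulate to 71 mm height and r ≈ 30 mm, so the wing line is at ≈68° from the fixture x axis. Plan: closed fingers, with the tool turned so its y = -fixture y and z = -fixture x, stroking on a circle of about 30 mm radius around the stud.

>>> {"name": "arm_command", "arguments": {
  "deltas": [
    [0,0,0,-0.13],
    [0,0,0,-0.12],
    [0,-0.023,-0.044,0],
    [0,-0.023,-0.044,0],
    [0,-0.023,-0.044,0],
    [0,-0.023,-0.044,0],
    [0,-0.023,-0.044,0]
  ],
  "hand": 0
}}

```text
t: 0.8
ee_pos: [315.4, -376.5, 244.2]
orientation: [1.899, 0.559, -1.901]
ft_force: [0.6, -1.0, -0.4]
width: 35.4
```

```bash
cat >> h.py <<'E'
ex=np.array([.8434,.5373]);ey=np.array([-.5373,.8434]);O=np.array([593.8,39])
def st():
    o=ctrl.get_obs();p=o['ee_pos'];R=cv2.Rodrigues(o['orientation'])[0]
    print('t',round(o['t'],2),'fix xy',round((p[:2]-O)@ex,1),round((p[:2]-O)@ey,1),'tip z',round(p[2]-25,1),'yaw err',round(np.degrees(np.arctan2(R[:2,1]@ex,-(R[:2,1]@ey))),2),'F',o['ft_force'].round(1),'w',round(o['width'],1),'q',o['qpos'].round(2))
E
python3 -c "from h import *;st()"
```

```text
t 0.8 fix xy -458.1 -200.8 tip z 219.2 yaw err 0.09 F [ 0.6 -1.  -0.4] w 35.4 q [-0.9   0.23  1.92  0.    0.99  0.1 ]
```

>>> {"name": "arm_command", "arguments": {
  "deltas": [
    [0,-0.023,-0.044,0],
    [0,-0.023,-0.044,0],
    [0,-0.023,-0.044,0],
    [0,-0.023,-0.044,0],
    [0,-0.023,-0.044,0],
    [0,-0.023,-0.044,0],
    [0,-0.023,-0.044,0],
    [0,-0.023,-0.044,0],
    [0,-0.023,-0.044,0]
  ]
}}

```text
t: 1.7
ee_pos: [535.1, 16.4, 244.4]
orientation: [1.899, 0.558, -1.903]
ft_force: [1.3, -0.5, 0.3]
width: 0.1
```

```bash
python3 -c "from h import *;st()"
```

```text
t 1.7 fix xy -61.6 12.5 tip z 219.4 yaw err 0.02 F [ 1.3 -0.5  0.3] w 0.1 q [0.01 0.3  1.83 0.   1.02 1.01]
```

>>> {"name": "arm_command", "arguments": {
  "deltas": [
    [0.03,-0.006,-0.02,0],
    [0.04,-0.007,-0.018,0],
    [0.03,0,0,0],
    [0,0,0,0],
    [0,0,0,0]
  ]
}}

```text
t: 2.2
ee_pos: [564.8, 56.6, 142.2]
orientation: [1.898, 0.565, -1.893]
ft_force: [0.0, 1.0, 0.6]
width: 0.7
```

```bash
python3 -c "
from h import *;st()
a=ctrl.get_image('side')[:,:,::-1];b=ctrl.get_image('top')[:,:,::-1]
a=cv2.resize(a[100:220,180:300],None,fx=4,fy=4,interpolation=cv2.INTER_CUBIC);b=cv2.resize(b[130:225,170:270],(400,480),interpolation=cv2.INTER_CUBIC)
cv2.imwrite('pics/p1.png',np.hstack([b[:480],a]))"
```

```text
t 2.2 fix xy -15.0 30.4 tip z 117.2 yaw err 0.52 F [0.  1.  0.6] w 0.7 q [0.08 0.48 1.83 0.01 0.83 1.07]
```

View pics/p1.png

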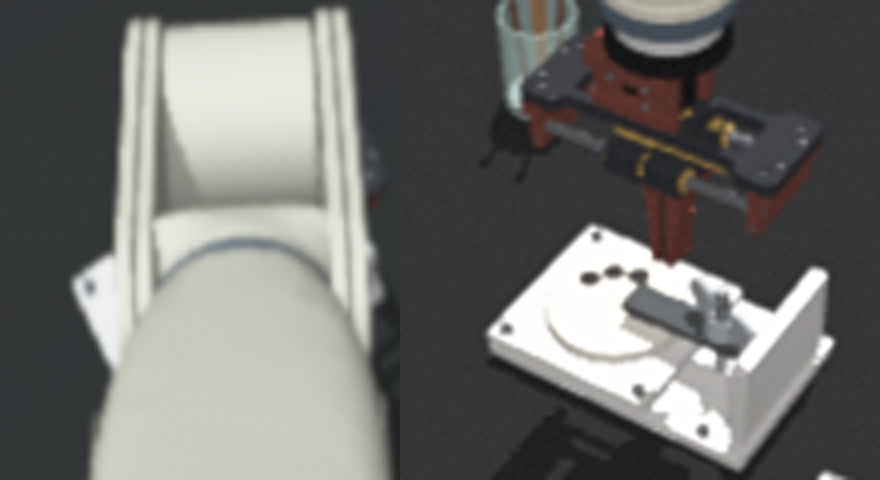

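The top view is blocked by the arm. In the side view the fingertip is above the strap (crop 670,255), left of the wing (705,295), as intended. Now down behind the wing.

>>> {"name": "arm_command", "arguments": {
  "deltas": [
    [0,0.004,0.008,0],
    [0.01,0,0,0],
    [0.02,0,0,0],
    [0.018,0,0,0],
    [0.0,0,0,0],
    [0,0,0,0]
  ]
}}

```text
t: 2.9
ee_pos: [563.6, 45.3, 99.5]
orientation: [1.913, 0.557, -1.882]
ft_force: [0.3, -0.9, 0.5]
width: 0.4
```

```bash
python3 -c "from h import *;st();print(proj('side',np.r_[O-20*ex+26*ey,62]))
a=ctrl.get_image('side')[:,:,::-1]
a=cv2.resize(a[120:220,190:300],None,fx=6,fy=6,interpolation=cv2.INTER_CUBIC)
cv2.imwrite('pics/p2.png',a)"
```

```text
t 2.9 fix xy -22.1 21.6 tip z 74.5 yaw err 0.23 F [ 0.3 -0.9  0.5] w 0.4 q [0.06 0.54 1.86 0.01 0.73 1.05]
[247.79877828 179.97342782]
```

View pics/p2.png

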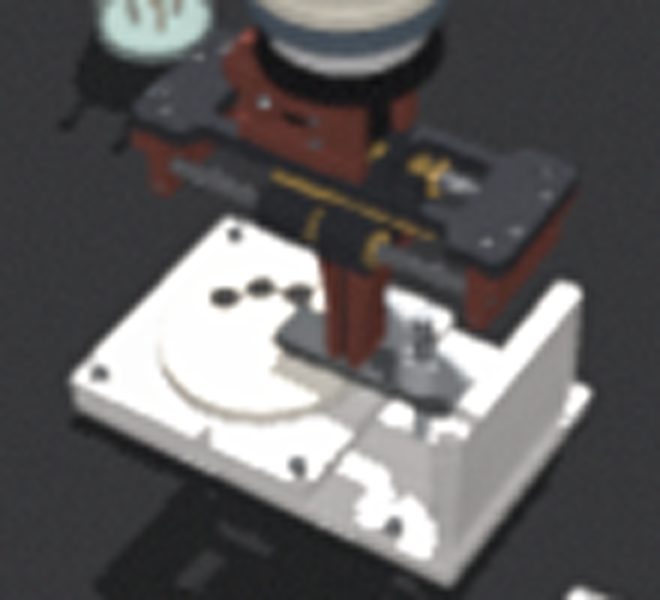

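>>> {"name": "arm_command", "arguments": {
  "deltas": [
    [0.011,-0.004,0,0],
    [0,0,0,0]
  ]
}}

```text
t: 3.15
ee_pos: [562.2, 48.8, 89.4]
orientation: [1.915, 0.556, -1.88]
ft_force: [0.1, 0.5, 0.4]
width: 0.4
```

```bash
python3 -c "from h import *;st();print(cv2.Rodrigues(ctrl.get_obs()['orientation'])[0].round(3))"
```

```text
t 3.15 fix xy -21.4 25.3 tip z 64.4 yaw err 0.2 F [0.1 0.5 0.4] w 0.4 q [0.06 0.56 1.86 0.01 0.7  1.06]
[[ 0.017  0.54  -0.841]
 [ 0.005 -0.842 -0.54 ]
 [-1.     0.005 -0.017]]
```

>>> {"name": "arm_command", "arguments": {
  "deltas": [
    [0.001,-0.004,-0.009,0],
    [0,-0.002,-0.012,0],
    [0,0.003,-0.011,0]
  ]
}}

```text
t: 3.45
ee_pos: [587.5, 70.0, 89.0]
orientation: [1.913, 0.557, -1.882]
ft_force: [-1.6, -0.4, -0.5]
width: 0.4
```

```bash
python3 -c "from h import *;st()"
```

```text
t 3.45 fix xy 11.3 29.5 tip z 64.0 yaw err 0.19 F [-1.6 -0.4 -0.5] w 0.4 q [0.1  0.59 1.8  0.   0.74 1.09]
```

Tracking is good, with light contact force. Continuing the stroke.

>>> {"name": "arm_command", "arguments": {
  "deltas": [
    [0,0.007,-0.01,0],
    [0,0.008,-0.006,0],
    [0,0.008,-0.003,0],
    [0,0,0,0]
  ]
}}

```text
t: 3.85
ee_pos: [621.0, 61.8, 89.6]
orientation: [1.914, 0.558, -1.879]
ft_force: [0.3, 0.5, 0.9]
width: 0.6
```

```bash
python3 -c "from h import *;st()
a=ctrl.get_image('side')[:,:,::-1]
a=cv2.resize(a[140:220,190:300],None,fx=7,fy=7,interpolation=cv2.INTER_CUBIC)
cv2.imwrite('pics/p3.png',a)"
```

```text
t 3.85 fix xy 35.2 4.6 tip z 64.6 yaw err 0.29 F [0.3 0.5 0.9] w 0.6 q [0.08 0.62 1.73 0.01 0.77 1.07]
```

View pics/p3.png

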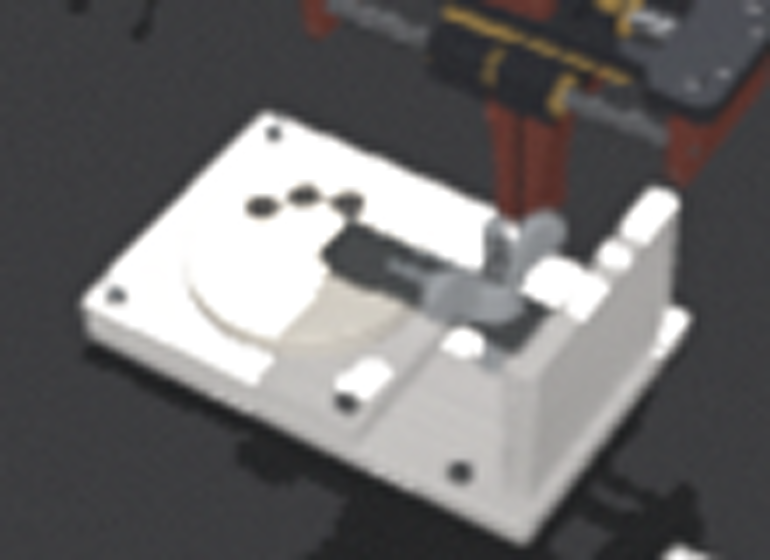

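Stroke 1 worked: W1 (crop 542,235) is now at about -22° and W2 (455,295) at about 158°. The force is low and the disc still lies in its nest. I'll lift over the stud and come down behind W2.

>>> {"name": "arm_command", "arguments": {
  "deltas": [
    [-0.02,-0.001,-0.001,0],
    [-0.022,0,0,0],
    [-0.002,0.006,0.02,0],
    [0,0.008,0.023,0],
    [0,0.006,0.016,0],
    [0,0,0,0],
    [0,0,0,0]
  ]
}}

```text
t: 4.6
ee_pos: [581.2, 11.1, 134.9]
orientation: [1.919, 0.554, -1.876]
ft_force: [-0.1, -0.5, -0.2]
width: 0.5
```

```bash
python3 -c "from h import *;st()"
```

```text
t 4.6 fix xy -25.6 -16.8 tip z 109.9 yaw err 0.16 F [-0.1 -0.5 -0.2] w 0.5 q [-0.    0.5   1.81  0.01  0.8   0.99]
```

>>> {"name": "arm_command", "arguments": {
  "deltas": [
    [0,0,0.004,0],
    [0.015,0,0,0],
    [0.018,0,0,0],
    [0.013,0,0,0],
    [0,0,0,0],
    [0,0,0,0]
  ]
}}

```text
t: 5.2
ee_pos: [580.1, 11.1, 84.0]
orientation: [1.918, 0.556, -1.875]
ft_force: [-0.4, -0.1, 0.2]
width: 0.3
```

```bash
python3 -c "from h import *;st()"
```

```text
t 5.2 fix xy -26.6 -16.2 tip z 59.0 yaw err 0.28 F [-0.4 -0.1  0.2] w 0.3 q [-0.    0.58  1.83  0.01  0.71  0.99]
```

>>> {"name": "arm_command", "arguments": {
  "deltas": [
    [-0.001,-0.009,0.004,0],
    [0,-0.01,0,0],
    [0,-0.009,-0.003,0],
    [0,-0.008,-0.006,0],
    [0,-0.006,-0.008,0]
  ]
}}

```text
t: 5.7
ee_pos: [567.3, 55.7, 86.5]
orientation: [1.919, 0.554, -1.873]
ft_force: [-0.2, -2.7, -0.3]
width: 0.5
```

```bash
python3 -c "from h import *;st()"
```

```text
t 5.7 fix xy -13.4 28.3 tip z 61.5 yaw err 0.23 F [-0.2 -2.7 -0.3] w 0.5 q [0.08 0.57 1.86 0.   0.69 1.07]
```

>>> {"name": "arm_command", "arguments": {
  "deltas": [
    [0,-0.002,-0.01,0],
    [0,0,-0.01,0],
    [0,0.004,-0.01,0],
    [0,0.006,-0.008,0],
    [0,0.008,-0.006,0],
    [0,0.006,-0.003,0],
    [0,0,0,0]
  ]
}}

```text
t: 6.4
ee_pos: [624.2, 66.0, 87.6]
orientation: [1.918, 0.557, -1.873]
ft_force: [0.1, 1.4, 0.4]
width: 0.4
```

```bash
python3 -c "from h import *;st()
a=ctrl.get_image('side')[:,:,::-1]
a=cv2.resize(a[140:220,190:300],None,fx=7,fy=7,interpolation=cv2.INTER_CUBIC)
cv2.imwrite('pics/p4.png',a)"
```

```text
t 6.4 fix xy 40.1 6.4 tip z 62.6 yaw err 0.34 F [0.1 1.4 0.4] w 0.4 q [0.08 0.63 1.72 0.   0.77 1.08]
```

View pics/p4.png

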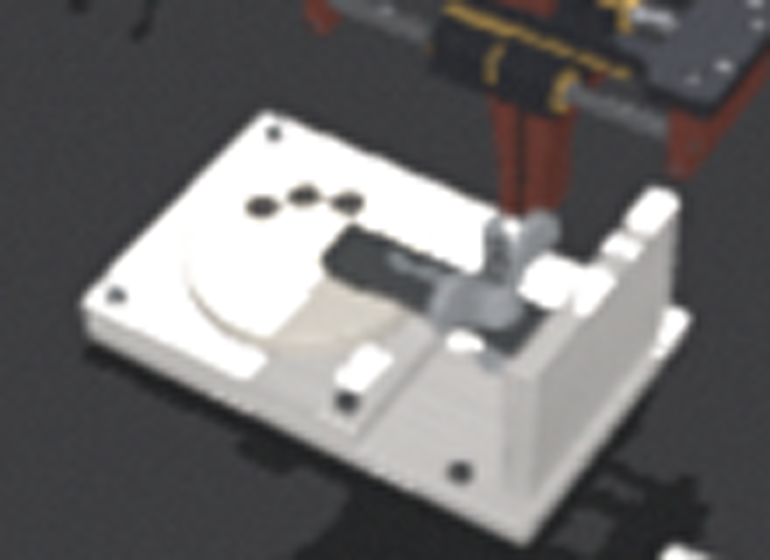

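Stroke 2 worked: the wings are back at about -17°/163° and the nut is visibly lower. Same return.

>>> {"name": "arm_command", "arguments": {
  "deltas": [
    [-0.02,-0.001,-0.001,0],
    [-0.022,0,0,0],
    [-0.002,0.006,0.02,0],
    [0,0.009,0.024,0],
    [0,0.007,0.019,0],
    [0,0,0.003,0],
    [0,0,0,0]
  ]
}}

```text
t: 7.15
ee_pos: [578.7, 9.4, 132.3]
orientation: [1.922, 0.554, -1.87]
ft_force: [0.2, 0.5, 0.8]
width: 0.0
```

```bash
python3 -c "from h import *;st()"
```

```text
t 7.15 fix xy -28.7 -16.9 tip z 107.3 yaw err 0.21 F [0.2 0.5 0.8] w 0.0 q [-0.01  0.5   1.82  0.01  0.79  0.99]
```

>>> {"name": "arm_command", "arguments": {
  "deltas": [
    [0,0.001,0.001,0],
    [0.015,0,0,0],
    [0.016,0,0,0],
    [0.012,0,0,0],
    [0,0,0,0],
    [0,0,0,0]
  ]
}}

```text
t: 7.75
ee_pos: [581.4, 10.3, 84.6]
orientation: [1.922, 0.556, -1.869]
ft_force: [-0.2, 1.0, 0.6]
width: 0.3
```

```bash
python3 -c "from h import *;st()"
```

```text
t 7.75 fix xy -25.9 -17.6 tip z 59.6 yaw err 0.32 F [-0.2  1.   0.6] w 0.3 q [-0.01  0.58  1.83  0.01  0.7   0.99]
```

>>> {"name": "arm_command", "arguments": {
  "deltas": [
    [0,-0.009,0.005,0],
    [0,-0.01,0,0],
    [0,-0.009,-0.003,0],
    [0,-0.008,-0.006,0],
    [0,-0.006,-0.008,0]
  ]
}}

```text
t: 8.25
ee_pos: [567.6, 54.3, 85.7]
orientation: [1.923, 0.554, -1.867]
ft_force: [-0.3, -3.2, 0.3]
width: 0.1
```

```bash
python3 -c "from h import *;st()"
```

```text
t 8.25 fix xy -13.9 27.0 tip z 60.7 yaw err 0.27 F [-0.3 -3.2  0.3] w 0.1 q [0.07 0.57 1.86 0.   0.69 1.07]
```

>>> {"name": "arm_command", "arguments": {
  "deltas": [
    [0,-0.003,-0.01,0],
    [0,0,-0.01,0],
    [0,0.003,-0.006,0]
  ]
}}

```text
t: 8.55
ee_pos: [589.9, 71.8, 86.4]
orientation: [1.92, 0.556, -1.868]
ft_force: [-1.0, 0.2, -0.1]
width: 0.5
```

```bash
python3 -c "from h import *;st()"
```

```text
t 8.55 fix xy 14.3 29.8 tip z 61.4 yaw err 0.4 F [-1.   0.2 -0.1] w 0.5 q [0.1  0.59 1.8  0.   0.72 1.09]
```

>>> {"name": "arm_command", "arguments": {
  "deltas": [
    [0,0.004,-0.004,0],
    [0,0.004,-0.004,0],
    [0,0.004,-0.003,0]
  ]
}}

```text
t: 8.85
ee_pos: [608.1, 68.1, 86.7]
orientation: [1.921, 0.557, -1.867]
ft_force: [-1.8, 0.8, -0.2]
width: 0.3
```

```bash
python3 -c "from h import *;st()
a=ctrl.get_image('side')[:,:,::-1]
a=cv2.resize(a[140:220,190:300],None,fx=7,fy=7,interpolation=cv2.INTER_CUBIC)
cv2.imwrite('pics/p5.png',a)"
```

```text
t 8.85 fix xy 27.7 16.9 tip z 61.7 yaw err 0.43 F [-1.8  0.8 -0.2] w 0.3 q [0.09 0.61 1.76 0.   0.74 1.08]
```

View pics/p5.png

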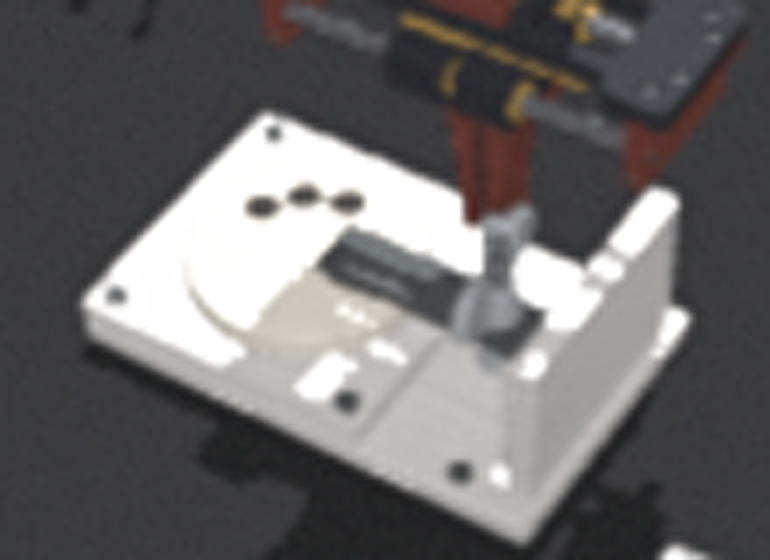

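>>> {"name": "arm_command", "arguments": {
  "deltas": [
    [0,0.004,-0.001,0],
    [0,0.004,-0.001,0]
  ]
}}

```text
t: 9.1
ee_pos: [614.8, 61.6, 86.7]
orientation: [1.921, 0.557, -1.868]
ft_force: [-1.4, 0.7, -0.1]
width: 0.4
```

```bash
python3 -c "from h import *;st()"
```

```text
t 9.1 fix xy 29.9 7.8 tip z 61.7 yaw err 0.37 F [-1.4  0.7 -0.1] w 0.4 q [0.08 0.62 1.75 0.   0.75 1.07]
```

No stop force (about 1.5 N) and the wing has passed 0°. So this was not the last half turn: one more stroke should bring it to the stop.

>>> {"name": "arm_command", "arguments": {
  "deltas": [
    [0,-0.001,-0.002,0],
    [-0.02,-0.001,0,0],
    [-0.022,0,0,0],
    [-0.002,0.006,0.018,0],
    [0,0.009,0.022,0],
    [0,0.007,0.018,0],
    [0,0,0,0],
    [0,0,0,0]
  ]
}}

```text
t: 9.9
ee_pos: [575.1, 8.7, 129.2]
orientation: [1.923, 0.553, -1.867]
ft_force: [0.2, -0.0, 0.0]
width: 0.4
```

```bash
python3 -c "from h import *;st()
a=ctrl.get_image('side')[:,:,::-1]
a=cv2.resize(a[140:220,190:300],None,fx=7,fy=7,interpolation=cv2.INTER_CUBIC)
cv2.imwrite('pics/p6.png',a)"
```

```text
t 9.9 fix xy -32.0 -15.5 tip z 104.2 yaw err 0.27 F [ 0.2 -0.   0. ] w 0.4 q [-0.01  0.5   1.83  0.01  0.78  0.99]
```

View pics/p6.png

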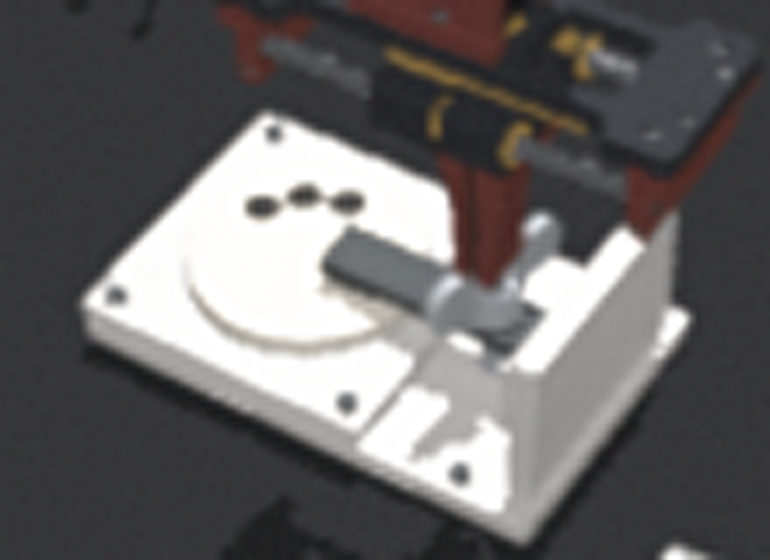

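>>> {"name": "arm_command", "arguments": {
  "deltas": [
    [0,0.002,-0.001,0],
    [0.015,0,0,0],
    [0.016,0,0,0],
    [0.012,0,0,0],
    [0,0,0,0],
    [0,0,0,0]
  ]
}}

```text
t: 10.55
ee_pos: [579.6, 9.7, 81.0]
orientation: [1.921, 0.556, -1.866]
ft_force: [-0.3, 0.3, 0.2]
width: 0.8
```

```bash
python3 -c "from h import *;st()"
```

```text
t 10.55 fix xy -27.7 -17.1 tip z 56.0 yaw err 0.43 F [-0.3  0.3  0.2] w 0.8 q [-0.01  0.59  1.84  0.01  0.69  0.98]
```

>>> {"name": "arm_command", "arguments": {
  "deltas": [
    [0,-0.009,0.005,0],
    [0,-0.01,0,0],
    [0,-0.009,-0.003,0],
    [0,-0.008,-0.006,0],
    [0,-0.006,-0.008,0]
  ]
}}

```text
t: 11.05
ee_pos: [565.7, 53.7, 82.2]
orientation: [1.923, 0.554, -1.864]
ft_force: [-0.0, -2.6, 0.4]
width: 0.3
```

```bash
python3 -c "from h import *;st()"
```

```text
t 11.05 fix xy -15.8 27.5 tip z 57.2 yaw err 0.38 F [-0.  -2.6  0.4] w 0.3 q [0.07 0.57 1.87 0.   0.68 1.07]
```

>>> {"name": "arm_command", "arguments": {
  "deltas": [
    [0,-0.003,-0.01,0],
    [0,0,-0.009,0],
    [0,0.002,-0.005,0],
    [0,0.002,-0.002,0]
  ]
}}

```text
t: 11.45
ee_pos: [589.5, 70.8, 83.0]
orientation: [1.92, 0.557, -1.865]
ft_force: [-1.6, -0.3, -0.3]
width: 0.4
```

```bash
python3 -c "from h import *;st()"
```

```text
t 11.45 fix xy 13.4 29.1 tip z 58.0 yaw err 0.54 F [-1.6 -0.3 -0.3] w 0.4 q [0.1  0.6  1.81 0.   0.71 1.09]
```

>>> {"name": "arm_command", "arguments": {
  "deltas": [
    [0,0.002,-0.004,0],
    [0,0.002,-0.003,0],
    [0,0.002,-0.002,0]
  ]
}}

```text
t: 11.75
ee_pos: [601.6, 70.4, 83.1]
orientation: [1.921, 0.557, -1.865]
ft_force: [-2.1, -0.0, -0.9]
width: 0.7
```

```bash
python3 -c "from h import *;st()"
```

```text
t 11.75 fix xy 23.4 22.3 tip z 58.1 yaw err 0.5 F [-2.1 -0.  -0.9] w 0.7 q [0.1  0.61 1.78 0.   0.73 1.09]
```

Now straight toward the fence side in small steps, watching for the stop.

>>> {"name": "arm_command", "arguments": {
  "deltas": [
    [0,0.002,0,0],
    [0,0.002,0,0]
  ]
}}

```text
t: 11.95
ee_pos: [604.8, 66.9, 83.3]
orientation: [1.923, 0.557, -1.864]
ft_force: [-0.3, 2.5, -0.4]
width: 0.5
```

```bash
python3 -c "from h import *;st()"
```

```text
t 11.95 fix xy 24.3 17.6 tip z 58.3 yaw err 0.46 F [-0.3  2.5 -0.4] w 0.5 q [0.09 0.61 1.77 0.   0.73 1.08]
```

>>> {"name": "arm_command", "arguments": {
  "deltas": [
    [0,0.002,0,0],
    [0,0.001,0,0]
  ]
}}

```text
t: 12.15
ee_pos: [606.9, 64.1, 83.5]
orientation: [1.924, 0.556, -1.863]
ft_force: [-0.2, 1.0, -1.1]
width: 0.4
```

```bash
python3 -c "from h import *;st()"
```

```text
t 12.15 fix xy 24.5 14.1 tip z 58.5 yaw err 0.44 F [-0.2  1.  -1.1] w 0.4 q [0.08 0.61 1.77 0.   0.73 1.08]
```

>>> {"name": "arm_command", "arguments": {
  "deltas": [
    [0,0.002,0,0],
    [0,0.001,0,0]
  ]
}}

```text
t: 12.35
ee_pos: [608.0, 62.4, 83.5]
orientation: [1.924, 0.558, -1.865]
ft_force: [-2.1, 10.5, 1.7]
width: 0.4
```

```bash
python3 -c "from h import *;st()
a=ctrl.get_image('side')[:,:,::-1]
a=cv2.resize(a[140:220,190:300],None,fx=7,fy=7,interpolation=cv2.INTER_CUBIC)
cv2.imwrite('pics/p7.png',a)"
```

```text
t 12.35 fix xy 24.6 12.1 tip z 58.5 yaw err 0.37 F [-2.1 10.5  1.7] w 0.4 q [0.08 0.61 1.77 0.01 0.73 1.07]
```

View pics/p7.png

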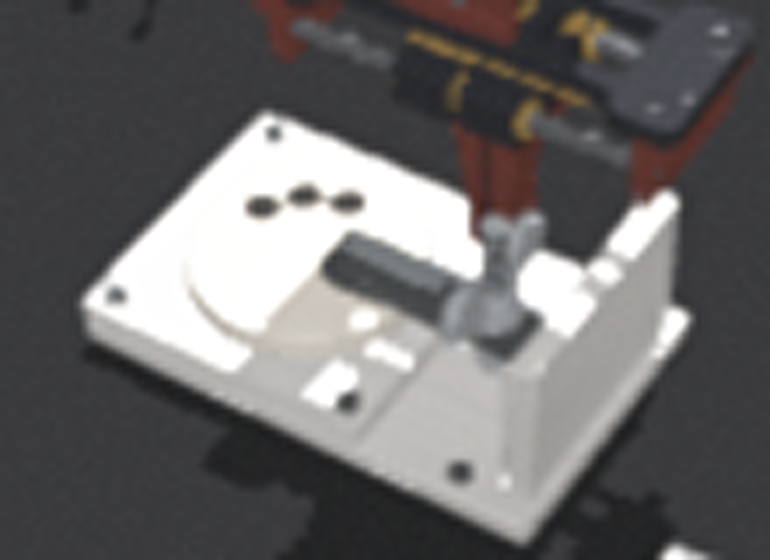

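The force jumped to 10.5 N, like a stop. One more small push to confirm it is firm.

>>> {"name": "arm_command", "arguments": {
  "deltas": [
    [0,0.001,0,0],
    [0,0.001,0,0]
  ]
}}

```text
t: 12.6
ee_pos: [608.0, 62.4, 83.5]
orientation: [1.925, 0.56, -1.869]
ft_force: [-1.6, 5.9, 0.8]
width: 0.5
```

```bash
python3 -c "from h import *;st()"
```

```text
t 12.6 fix xy 24.6 12.1 tip z 58.5 yaw err 0.32 F [-1.6  5.9  0.8] w 0.5 q [0.08 0.61 1.77 0.01 0.73 1.07]
```

>>> {"name": "arm_command", "arguments": {
  "deltas": [
    [0,0.004,0,0],
    [0,0.004,0,0]
  ]
}}

```text
t: 12.8
ee_pos: [608.6, 61.5, 83.5]
orientation: [1.926, 0.569, -1.88]
ft_force: [-9.6, 24.1, 6.8]
width: 0.6
```

```bash
python3 -c "from h import *;st()"
```

```text
t 12.8 fix xy 24.6 11.0 tip z 58.5 yaw err 0.12 F [-9.6 24.1  6.8] w 0.6 q [0.07 0.62 1.76 0.02 0.74 1.06]
```

Firm stop: 26 N with about 1 mm of movement. I'll back off, rise and move clear to check.

>>> {"name": "arm_command", "arguments": {
  "deltas": [
    [0,-0.006,0,0],
    [0,-0.01,0,0],
    [-0.03,0,0,0],
    [-0.04,0,0,0],
    [-0.04,0,0,0],
    [0,0.02,0.04,0],
    [0,0.02,0.045,0],
    [0,0.02,0.045,0],
    [0,0.02,0.045,0],
    [0,0.02,0.045,0]
  ]
}}

```text
t: 13.8
ee_pos: [466.0, -130.4, 193.3]
orientation: [1.921, 0.57, -1.865]
ft_force: [0.9, -0.7, 0.7]
width: 0.5
```

>>> {"name": "arm_command", "arguments": {
  "deltas": [
    [0,0.02,0.045,0],
    [0,0.02,0.045,0],
    [0,0.02,0.045,0],
    [0,0.02,0.02,0],
    [0,0,0,0],
    [0,0,0,0],
    [0,0,0,0]
  ]
}}

```text
t: 14.5
ee_pos: [373.8, -288.1, 190.4]
orientation: [1.923, 0.559, -1.867]
ft_force: [-1.0, -0.3, -0.7]
width: 0.4
```

```bash
python3 - <<'E'
from h import *
st()
s=ctrl.get_image('side')[:,:,::-1];t=ctrl.get_image('top')[:,:,::-1]
cv2.imwrite('pics/sideE.png',s);cv2.imwrite('pics/topE.png',t)
a=cv2.resize(t[150:200,210:270],(480,400),interpolation=cv2.INTER_CUBIC)
b=cv2.resize(s[160:200,235:275],(400,400),interpolation=cv2.INTER_CUBIC)
for im,n,o,k in((a,'top',(210,150),8),(b,'side',(235,160),10)):
  for sg in(1,-1):
    p=(proj(n,np.r_[O+sg*33*ex,61])-o)*k+k/2-.5
    cv2.circle(im,tuple(int(v) for v in p),3,(0,0,255),-1)
cv2.imwrite('pics/nutE.png',np.hstack([a,b]))
s0=cv2.imread('pics/side0.png');t0=cv2.imread('pics/top0.png')
# image change around bystanders
for nm,n,a0,b0,(x,y,w,h) in(('milled','top',t0,t,(100,210,48,46)),('stack','top',t0,t,(360,142,46,44)),('screw','top',t0,t,(370,227,22,20)),('beaker','top',t0,t,(100,148,50,45)),('disc','top',t0,t,(190,178,30,40))):
  print(nm,np.abs(a0[y:y+h,x:x+w].astype(int)-b0[y:y+h,x:x+w]).mean().round(1))
E
```

```text
t 14.5 fix xy -361.3 -157.7 tip z 165.4 yaw err 0.39 F [-1.  -0.3 -0.7] w 0.4 q [-0.7   0.28  2.02  0.03  0.83  0.28]
milled 1.3
stack 1.3
screw 112.7
beaker 1.3
disc 1.4
```

View pics/nutE.png

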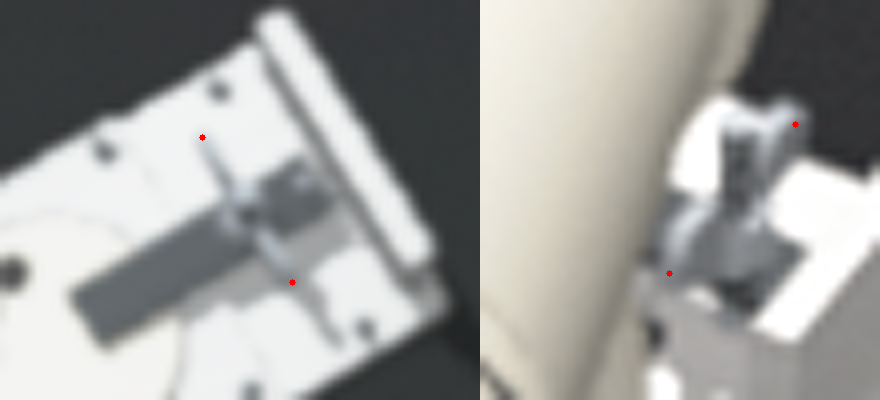

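View pics/topE.png

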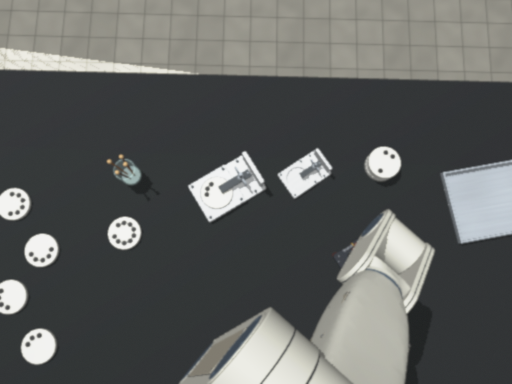

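The wings lie parallel to the fence: the tips fall on the predicted 0° points at top-crop (202,137) and (292,282). The thumbscrew is behind the arm in the top view, so I'll check it in the side view, then hand in.

```bash
python3 - <<'E'
from h import *
a=cv2.imread('pics/side0.png')[345:384,262:302].astype(int);b=cv2.imread('pics/sideE.png')[345:384,262:302].astype(int)
print(np.abs(a-b).mean())
cv2.imwrite('pics/scr.png',cv2.resize(np.hstack([a,b]).astype(np.uint8),None,fx=6,fy=6))
E
```

```text
4.533760683760684
```

View pics/scr.png

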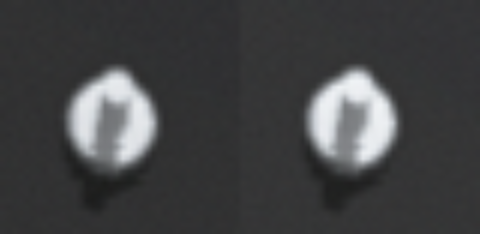

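The screw stands unmoved in the before (left) and after (right) crops.

```bash
python3 -c "
from h import *
print(ctrl.close_job())"
```

```text
the job is handed in; nothing more can be done
None
```

The wing nut on the larger fixture is run down tight against its stop, and the job is handed in at about 14.6 s of the 72 s allowed.

- **What I did:** I pushed the wings clockwise with the closed fingers in four strokes, about 608° in all. I lifted over the stud and came down behind the next wing between strokes, and never took the nut between the fingers.
- **Nut:** turning it took about 1.5–3 N. At the end it held firm, with the force rising to about 26 N over roughly 1 mm. In the last top view the wings lie along the fence, on the predicted 0° points.
- **Disc and bystanders:** the before/after pictures show the disc, milled disc, stack, beaker and thumbscrew unmoved. The arm hid the thumbscrew in the last top view, so I checked it in the side view. For the disc I compared only the part the strap and nut do not cover.
- **Robot:** at hand-in the arm stood clear of everything, with no contact force.
- **Disagreement:** the stop came with the finger centre about 11–12 mm from the wing's mid-plane. I had expected 16.5 mm; the fingers are probably thinner than I assumed. No other check failed.

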